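# Latch the cuvette press shut

### The job

Close the draw latch on the cuvette press: tip the latch's wire loop over so that its brass bar drops behind the keeper lip on the sliding carriage, then press the orange lever over and down flat, past centre to its stop, so that the latch holds the carriage drawn shut against the chamber. Let go, and leave the racks, beakers and bottles around it standing where they are.

Things in the scene. Friction and masses are not known exactly. Their poses are not given: they have to be found in the camera images.
- press: The cuvette press, a fixed fixture on a dark base plate 350 x 150 mm. Origin on the bench, under the lever's pivot, 125 mm from the plate's chamber end, 225 mm from its carriage end. +x runs along the plate from the white chamber block (170 x 130 mm, top 50 mm above the bench) to the grey sliding carriage; y lies across; +z is up.
- pivot (a point): The lever's pivot on the chamber block, midway across, 74 mm above the bench; its axis lies along the press's y. Two steel bracket cheeks, outer faces 45 mm apart, carry it and reach up to 83 mm above the bench.
- lever (a joint): Latch lever angle a, rad: 0 = flat at its stop, grip toward the press's -x; pi/2 = upright; 2.4 = fully open at its stop, leaning to the carriage. From the pivot it points along (-cos a, sin a) in the press's (x, z). Starts at 2.0 to 2.3; stiff, stays where left (1 to 2 N at the grip moves it; about 5 N with the loop hooked). Dead centre is at about 0.35, below which it is pulled flat.
- lever_pad (a point): Point on the outer face of the lever's orange grip (the face that is on top when the lever is flat and faces the carriage when open), 70 mm from the pivot along the lever, 84 mm above the bench when flat. The grip is 34 mm wide, 10 mm thick and ends 87 mm from the pivot.
- loop (a joint): Wire loop's angle on the lever, rad. From its hinge the loop points at elevation e = loop - lever above the press's +x: 0 = level toward the carriage, pi/2 = straight up. Starts at e = 1.25 to 1.85, about upright. Friction holds it only while steep: below about e = 1.1 it falls toward the carriage by its own weight. 45 g; under 1 N moves it.
- loop_hinge (a point): The loop's hinge axle on the lever, 26 mm from the pivot; at lever angle a it lies from the pivot at 26 mm x (-cos(a - 0.35), sin(a - 0.35)) in the press's (x, z).
- loop_bar (a point): Centre of the loop's brass cross bar: round, 8 mm thick, 60 mm long along the press's y, at the loop's free end, 90 mm from the loop's hinge axle. Two 6 mm side wires, 60 mm apart, join it to the axle, one either side of the lever; the bar swings clear over the lever's end.
- keeper (a point): On the carriage, 65 mm above the bench, axes as the press's: where the bar's centre lies when hooked, against the +x face of the steel keeper lip, an upright plate 6 mm thick, 36 mm wide, its top 12 mm above this point, a small nose at the top toward +x. The bar falls onto a pad, 2 mm below this point. With the lever at 2.0 or more the falling bar drops behind the lip; below about 1.7 it falls short.
- carriage (a joint): How far the carriage stands off the chamber, m: 0 = drawn shut, positive = open. Springs hold it at 0.006 to 0.010 and push it back there (about 12 N when shut) unless the closed latch holds it. The carriage carries cuvettes whose tops are 75 mm above the bench, 120 to 205 mm from the pivot along the press's +x.
- rack_a_mid (a point): Centre of a bystander: cuvette rack, black base with six clear strips, 110 x 76 x 44 mm, beside the press; the point is 22 mm above its underside.
- rack_b_mid (a point): Centre of a bystander: a second such cuvette rack, 110 x 76 x 44 mm, to the right on the bench; the point is 22 mm above its underside.
- beaker_a_mid (a point): Centre of a bystander: small glass beaker, 68 mm across, 85 mm high, beside the press on the robot's side; the point is 42 mm above its underside.
- beaker_b_mid (a point): Centre of a bystander: large glass beaker, 84 mm across, 115 mm high; the point is 57 mm above its underside.
- reagent_mid (a point): Centre of a bystander: amber jar with blue cap, 64 mm across, 130 mm high; the point is 65 mm above its underside.
- buffer_mid (a point): Centre of a bystander: white plastic bottle, 60 mm across, 150 mm high; the point is 75 mm above its underside.

How it is judged (in metres and radians):
On the way:
1. the loop's bar lies behind the keeper lip, below the lip's top (x of loop_bar in the frame of keeper between -0.004 and 0.035 m and z of loop_bar in the frame of keeper between -0.012 and 0.006 m), for 0.2 s.
At the end, for the whole second after the job is handed in: the lever lies flat at its stop (within 0.12 rad), the loop's bar is hooked behind the keeper lip (within 5 mm along the press and 8 mm in height of the hooked place), the carriage is drawn shut to within 2.5 mm, and nothing moves (value of joint lever below 0.12 rad and value of joint carriage below 0.0025 m and x of loop_bar in the frame of keeper between -0.005 and 0.005 m and z of loop_bar in the frame of keeper between -0.008 and 0.007 m and velocity of joint lever between -0.05 and 0.05 rad/s and velocity of joint carriage between -0.05 and 0.05 m/s); the robot touches nothing.
It fails at once if a cuvette rack is moved more than 30 mm or tipped (distance of any of rack_a_mid, rack_b_mid from where it was at the start of the episode above 0.03 m or angle between any of rack_a_mid, rack_b_mid's own z axis and vertical above 0.4 rad).
It fails at once if a beaker is moved more than 30 mm or tipped (distance of any of beaker_a_mid, beaker_b_mid from where it was at the start of the episode above 0.03 m or angle between any of beaker_a_mid, beaker_b_mid's own z axis and vertical above 0.4 rad).
It fails at once if a bottle or jar is moved more than 30 mm or tipped (distance of any of reagent_mid, buffer_mid from where it was at the start of the episode above 0.03 m or angle between any of reagent_mid, buffer_mid's own z axis and vertical above 0.4 rad).
It also fails if it takes over 45 s, if anything falls off the work surface, if the arm or the gripper's body presses on something with over 40 N, if the wrist force passes 120 N, or if a joint passes its speed limit or range.

### The arm

A 6-joint arm with a two-finger parallel gripper is mounted at the origin on the work surface. World frame = base frame: x ahead of the robot, y to its left, z up, the work surface at z = 0. Lengths are in mm, angles in rad, forces in N, time in s.
With the tool pointing down it reaches from about 275 to 1000 mm from the base axis. Payload 8.4 kg.
Tool frame: the origin (TCP) lies on the mounting face of the last link; the fingertips stand 173 mm ahead of it and the grasp point (between the pads) lies 155 mm ahead of it; z points along the fingers, y is the direction in which the jaws open and shut (so a half turn about z gives the same grasp; the last joint's range is limited). The gripper opens to 85 mm and grips with 20 to 120 N. Pads are 22 mm wide; open, the fingers measure 114 mm over their backs; the gripper's body (76 mm by 85 mm) begins 54 mm behind the grasp point. The pads swing forward as they close: fully open they stand 13 mm farther back than shut.
Start: joints at [-0.002, 0.353, 1.633, -0, 1.155, -0.002], TCP at [625.004, -0, 404.681] pointing down, gripper open.
Joint ranges: [-2.63, 2.63], [-0.92, 2.1], [0.06, 2.66], [-1.3, 4.44], [0, 2.69], [-3.02, 3.02]. Speed limits (rad/s): [2.22, 2.22, 2.79, 3.14, 3.14, 3.14].

### API

Orientations are given as [roll, pitch, yaw] about the fixed x, y, z axes, in that order (R = Rz(yaw) Ry(pitch) Rx(roll)).
In Python, from rig import r, grab_frame, spotter gives the robot as it stands.
- The arm moves only by the tool apply_moves, never from a script. Its argument "motion" is text: rows parted by semicolons, each of 5 numbers parted by spaces: the opening, from -1 (shut) to 1 (fully open), then the shift along the tool's x, y, z as a fraction of full scale, then the turn about the tool's z as a fraction of full scale. In form: hand x y z twist; .... A call has 1 to 20 rows; each row is the pose to reach, as a shift and turn from the pose commanded when the call began, along the tool's axes at that moment, turning the shorter way round; what a row does not reach only later rows make up. Full scale, the value 1, is 1 m for a shift and pi rad for a turn. A row lasts 1/12 s, in which the tool goes at most 41.7 mm and 7.16 degrees, less where a joint would pass 70% of its speed; a pose out of reach is approached as far as the arm can. A call with a number of a shift or a turn outside -1 to 1 is refused whole. A call with a gripper value outside its range is refused whole. The fingers move at their own pace and stop on an object; "squeeze" is the grip in N (left out, the last holds). Time passes only in rows, so rows that repeat a pose let the fingers close. It gives the time, the measured TCP pose, the force and the opening at its end, in the units of the state.
- r.sense(): the state, without advancing time (a new reading comes with each control period).
- grab_frame(name): name is "scene" or "side" or "wrist"; returns a dict with "img" (480x640x3 uint8, red, green, blue), "fx", "fy", "cx", "cy" (pixels), "R" (3x3) and "t" (3): a world point X has camera coordinates R X + t. Camera axes: x right, y down, z forward; pixel columns grow to the right and rows downward; lengths in mm; the calibration is good to about 2 mm. A picture is of the moment at which its call begins. There is no depth.
- r.sign_off(): hands the job in, once; it reports no verdict.
Trained networks look in the newest picture that a camera, given by its name, has taken for a name from the list of things; names that differ only in an ending like _2 or _b are one class to them, and where a whole thing is asked for, a point or a joint stands for the part that bears it (a point fixed in the world has none). Each returns a list of dicts, best first, with "conf" (0 to 1); they miss things now and then, are a little off and sometimes report something else, mostly with a low value. They report only what shows in the picture. A call takes as long as a camera call.
- spotter.boxes_of(query, camera): "point" ([x, y, z] in mm, in world coordinates, good to about 4 mm: the middle of the surface that is visible of it).
- spotter.place_of(query, camera): "point" ([x, y, z] in mm, in world coordinates, good to about 4 mm: a listed point, or the origin of a listed thing).
The state is a dict: "clock": time; "qpos": joint angles; "qvel": joint speeds; "joint_efforts": joint torques, N m; "eef_pos": TCP position; "tcp_rot": TCP orientation; "contact_force": force on the tool from outside, world axes, zero at the start; "wrist_torque": the same for the moment, N m; "opening": opening from 0.0 (shut) to 1.0 (fully open).
Only numpy, scipy, OpenCV 4.12 (cv2) and the standard library are available. Lean on these libraries where they do the work, as an engineer would, in place of code of your own. Each camera call takes 0.05 s, during which the arm holds its last target.

## Working session

There is one attempt and no reset: what is moved stays moved. The work goes in short steps, Python scripts to look and compute and a tool call to move; the robot and the scene stay as the last step left them, time stands still between calls to the robot, and variables do not carry over. Pictures are saved under pics/ and viewed, and the job is handed in when it is done.

Besides the shell and the picture viewer there is one more tool, called after "Request:" by a JSON object that holds its "api" and its "payload". apply_moves: Moves the arm, as the interface text tells. Its arguments: {"type":"object","properties":{"motion":{"type":"string"},"squeeze":{"type":"number"}},"required":["motion"]}

```bash
ls; mkdir -p pics
python3 - <<'E'
from rig import r, grab_frame, spotter
import cv2
print(r.sense())
for c in ("scene","side","wrist"):
    f=grab_frame(c); cv2.imwrite(f"pics/{c}0.png",f["img"][:,:,::-1]); print(c,f["fx"],f["R"],f["t"])
    for q in ["press","pivot","lever_pad","loop_hinge","loop_bar","keeper","rack_a_mid","beaker_a_mid","beaker_b_mid","reagent_mid","buffer_mid"]:
        print(q,[(x["conf"],x["point"]) for x in spotter.place_of(q,c)][:2])
E
```

```text
pics
{'clock': 0.0, 'qpos': array([-2.41223440e-03,  3.53656682e-01,  1.63416422e+00,  9.61644816e-06,
        1.15522691e+00, -2.41553370e-03]), 'qvel': array([ 0.00042278,  0.00082809,  0.0011357 ,  0.00052966,  0.00010323,
       -0.00118787]), 'joint_efforts': array([-2.03471049e-03, -6.05236173e+01, -3.42063046e+01, -2.62302356e-04,
        9.48130677e-03,  3.61521288e-06]), 'eef_pos': array([ 6.24748433e+02, -5.54872360e-03,  4.03943314e+02]), 'tcp_rot': array([-3.14013752e+00, -1.23072547e-05,  1.57079573e+00]), 'contact_force': array([ 0.79084421, -0.31823454,  0.9530715 ]), 'wrist_torque': array([-0.02702532, -0.04582971,  0.04713306]), 'opening': 1.0006603667612908}
scene 436.48099007544084 [[ 0.01189178  0.99985009 -0.01258494]
 [ 0.75255324 -0.01723652 -0.65830579]
 [-0.65842403 -0.00164241 -0.7526454 ]] [ -33.16613735 -381.3403794  1496.68199647]
press [(0.9, [520.7, -87.9, 1.1]), (0.44, [521.7, -80.8, 96.6])]
pivot [(0.84, [528.1, -89.3, 77.8])]
lever_pad [(0.55, [509.5, -41.0, 119.0]), (0.18, [495.0, -14.8, 64.4])]
loop_hinge [(0.72, [523.7, -80.3, 99.6])]
loop_bar [(0
[... 964 characters left out ...]
 [525.3, -87.1, 70.5])]
reagent_mid [(0.84, [643.8, 485.1, 57.9]), (0.62, [482.8, 486.3, 79.0])]
buffer_mid [(0.8, [482.3, 485.7, 76.2])]
wrist 335.1092740061904 [[ 9.99999679e-01 -7.55528602e-04  2.68133504e-04]
 [-8.01326043e-04 -9.52155420e-01  3.05613179e-01]
 [ 2.44052710e-05 -3.05613295e-01 -9.52155719e-01]] [-625.33584645  -40.56570291  379.78717157]
press [(0.82, [525.7, -85.7, -2.6])]
pivot [(0.9, [525.9, -86.8, 78.0])]
lever_pad [(0.94, [505.1, -37.8, 119.0]), (0.62, [500.2, -14.3, 63.8])]
loop_hinge []
loop_bar [(0.56, [516.1, -63.5, 187.5])]
keeper []
rack_a_mid [(0.69, [681.0, -45.0, 19.5])]
beaker_a_mid [(0.73, [356.3, -57.3, 41.7])]
beaker_b_mid []
reagent_mid []
buffer_mid []
```

View pics/scene0.png

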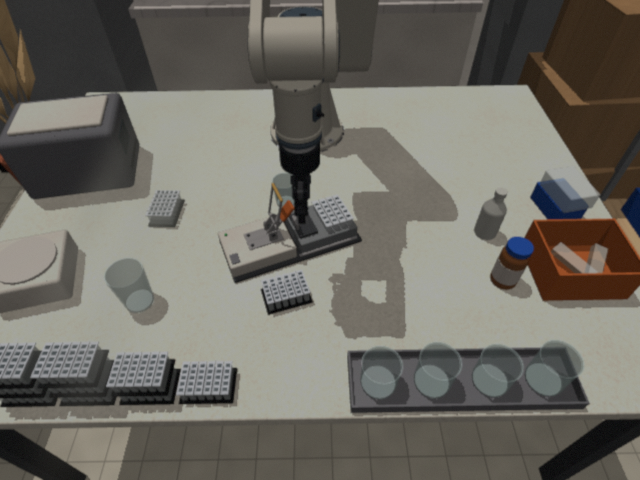

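View pics/side0.png

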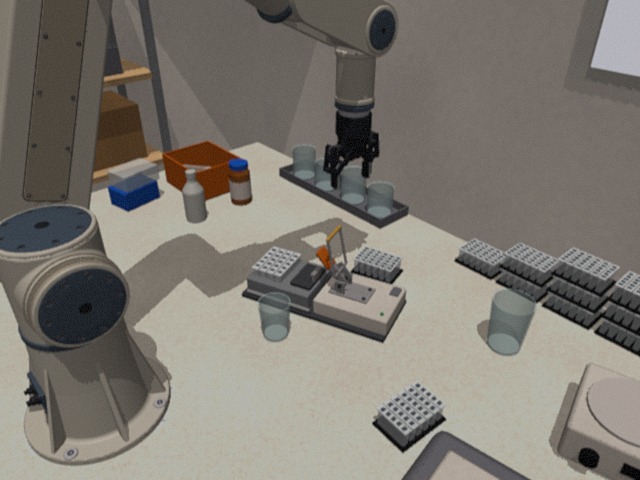

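View pics/wrist0.png

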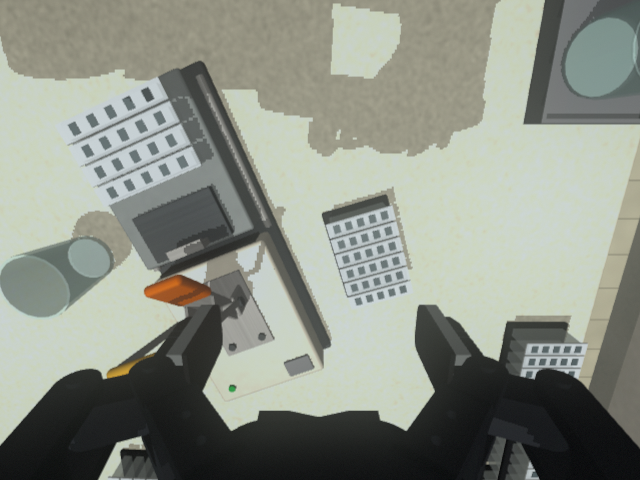

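```bash
cat > h.py <<'E'
import numpy as np
from rig import r, grab_frame, spotter
def back(f,px,z):
    d=f["R"].T@np.array([(px[0]-f["cx"])/f["fx"],(px[1]-f["cy"])/f["fy"],1]); o=-f["R"].T@f["t"]
    return o+d*(z-o[2])/d[2]
E
python3 - <<'E'
from h import *
import cv2
f=grab_frame("wrist")
for z in (0,10,20):
    a=back(f,(200,62),z);b=back(f,(328,345),z); d=a-b; print(z,a,b,np.linalg.norm(d),np.degrees(np.arctan2(d[1],d[0])))
# chamber top edges z=50: right edge (270,235)-(323,365); 
a=back(f,(270,235),50);b=back(f,(323,365),50);d=a-b;print(a,b,np.degrees(np.arctan2(d[1],d[0])))
im=f["img"]; cv2.imwrite("pics/wz.png",cv2.resize(im[50:420,20:400],None,fx=2,fy=2,interpolation=cv2.INTER_CUBIC)[:600,:800,::-1])
f=grab_frame("side"); cv2.imwrite("pics/sz.png",cv2.resize(f["img"][200:350,230:430],None,fx=4,fy=4,interpolation=cv2.INTER_CUBIC)[:,:,::-1])
for q in ("keeper","lever_pad","loop_bar","pivot"): print(q,[(x["conf"],x["point"]) for c in ("scene","side","wrist") for x in spotter.place_of(q,c)][:4])
E
```

```text
0 [507.27121096 146.98240148   0.        ] [ 637.86037557 -182.29945476    0.        ] 354.2316625668695 111.63267258362326
10 [510.4253816  145.11133366  10.        ] [ 637.52454172 -175.37044212   10.        ] 344.7647967953236 111.63267258362325
20 [513.57955224 143.24026584  20.        ] [ 637.18870787 -168.44142948   20.        ] 335.29793102377766 111.63267258362325
[576.65649028 -18.52061659  50.        ] [ 630.64699294 -174.42774893   50.        ] 109.10092459044101
keeper [(0.58, [497.6, -12.9, 67.4]), (0.87, [501.0, -19.7, 65.5]), (0.26, [525.3, -87.3, 71.9]), (0.65, [501.2, -15.0, 64.5])]
lever_pad [(0.55, [509.5, -41.0, 119.0]), (0.18, [495.0, -14.8, 64.4]), (0.76, [507.7, -37.0, 118.0]), (0.56, [506.4, -38.7, 121.2])]
loop_bar [(0.55, [513.5, -55.9, 187.3]), (0.28, [643.2, 479.8, 67.5]), (0.72, [516.3, -65.3, 186.8])]
pivot [(0.84, [528.1, -89.3, 77.8]), (0.84, [526.0, -87.2, 73.1]), (0.66, [523.9, -85.5, 76.3])]
```

View pics/wz.png

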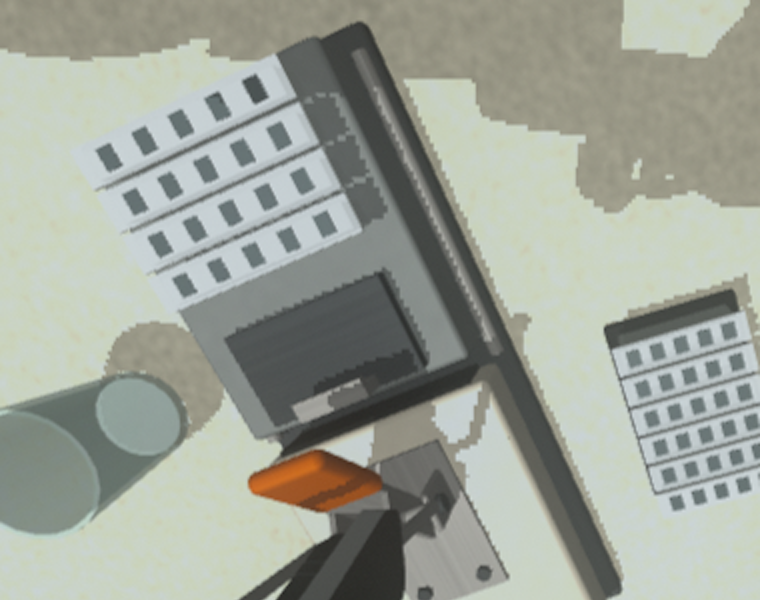

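View pics/sz.png

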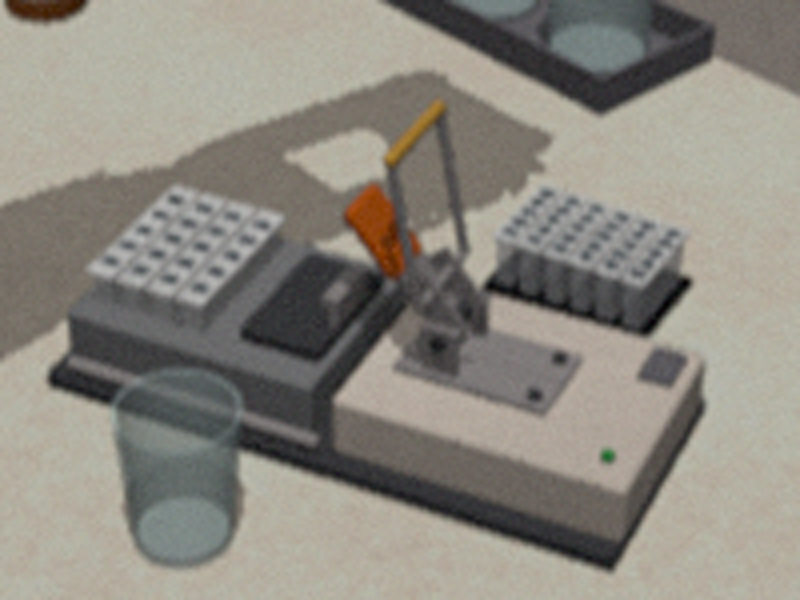

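Request:
{"api": "apply_moves", "payload": {"motion": "-1 -0.093 -0.097 0 -0.12; -1 -0.093 -0.097 0 -0.12; -1 -0.093 -0.097 0 -0.12; -1 -0.093 -0.097 0 -0.12; -1 -0.093 -0.097 0 -0.12; -1 -0.093 -0.097 0 -0.12; -1 -0.093 -0.097 0 -0.12; -1 -0.093 -0.097 0 -0.12; -1 -0.093 -0.097 0 -0.12; -1 -0.093 -0.097 0 -0.12", "squeeze": 40}}

```text
clock: 3.33
eef_pos: [528.6, -92.4, 404.5]
tcp_rot: [-3.141, -0.0, 1.949]
contact_force: [-0.7, 0.0, 0.7]
opening: 0.0
```

Run:
```python
from h import *
import cv2
s=r.sense();print(s["eef_pos"],s["tcp_rot"],s["opening"],s["contact_force"],s["clock"])
f=grab_frame("side"); cv2.imwrite("pics/s1.png",cv2.resize(f["img"][150:350,230:430],None,fx=3,fy=3,interpolation=cv2.INTER_CUBIC)[:,:,::-1])
f=grab_frame("wrist"); cv2.imwrite("pics/w1.png",f["img"][:,:,::-1])
print(spotter.place_of("loop_bar","side")[:1],spotter.place_of("loop_bar","wrist")[:1])
```

```text
[528.56661764 -92.37258001 404.47554503] [-3.14144250e+00 -1.88751449e-04  1.94850110e+00] 0.00011395007298824444 [-0.68133881  0.0238138   0.73502952] 3.3333
[{'point': [514.8, -61.3, 186.7], 'conf': 0.89}] [{'point': [517.9, -66.1, 188.1], 'conf': 0.65}]
```

View pics/s1.png

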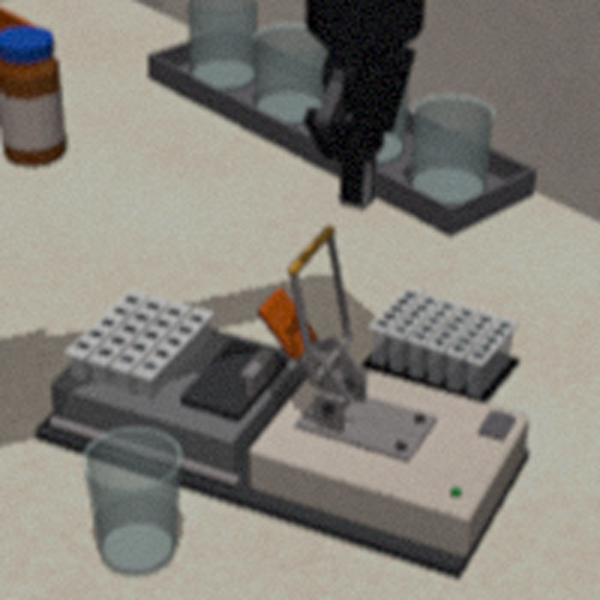

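View pics/w1.png

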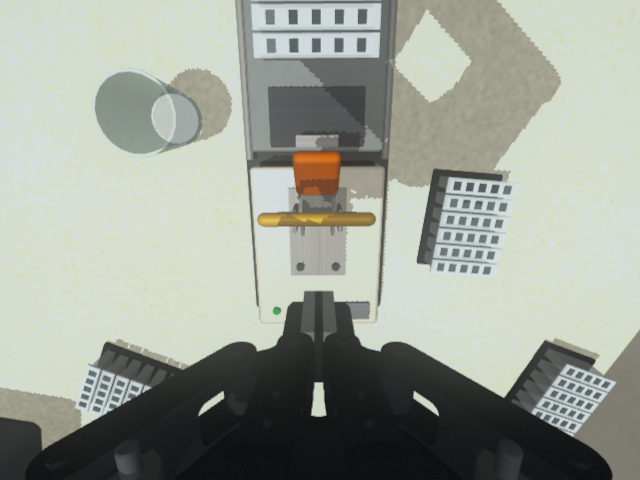

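Request:
{"api": "apply_moves", "payload": {"motion": "-1 0 0 0.036 0; -1 0 0 0.072 0; -1 0 0 0.072 0; -1 0.01 0 0.072 0; -1 0.016 0 0.072 0; -1 0.022 0 0.072 0; -1 0.028 0 0.072 0; -1 0.034 0 0.072 0; -1 0.04 0 0.072 0; -1 0.046 0 0.072 0; -1 0.052 0 0.072 0; -1 0.054 0 0.072 0; -1 0.054 0 0.072 0; -1 0.054 0 0.072 0; -1 0.054 0 0.072 0; -1 0.054 0 0.072 0"}}

```text
clock: 4.87
eef_pos: [508.2, -43.0, 332.6]
tcp_rot: [-3.142, 0.0, 1.948]
contact_force: [0.2, 0.5, 0.6]
opening: -0.001
```

```bash
cat > look.py <<'E'
import sys
from h import *
import cv2
n=sys.argv[1]
s=r.sense();print(s["eef_pos"],s["contact_force"],s["clock"])
f=grab_frame("side"); a=cv2.resize(f["img"][150:350,230:430],None,fx=2,fy=2,interpolation=cv2.INTER_CUBIC)
f=grab_frame("wrist"); b=cv2.resize(f["img"],(533,400))[:,80:480]
cv2.imwrite(f"pics/{n}.png",np.hstack([a,b])[:,:,::-1])
for q in ("loop_bar","keeper","lever_pad","loop_hinge"): print(q,[(x["conf"],x["point"]) for c in ("side","wrist") for x in spotter.place_of(q,c)[:1]])
E
python3 look.py l2
```

```text
[508.23987548 -43.00596431 332.62931369] [0.17657009 0.53543576 0.59721824] 4.8667
loop_bar [(0.62, [491.7, 3.2, 76.9]), (0.87, [491.4, -6.2, 63.2])]
keeper [(0.61, [497.0, -21.6, 63.5]), (0.6, [498.7, -15.3, 66.0])]
lever_pad [(0.78, [508.0, -35.1, 117.6]), (0.8, [504.6, -36.5, 119.4])]
loop_hinge [(0.71, [514.6, -79.1, 97.1]), (0.36, [490.8, -3.9, 62.3])]
```

View pics/l2.png

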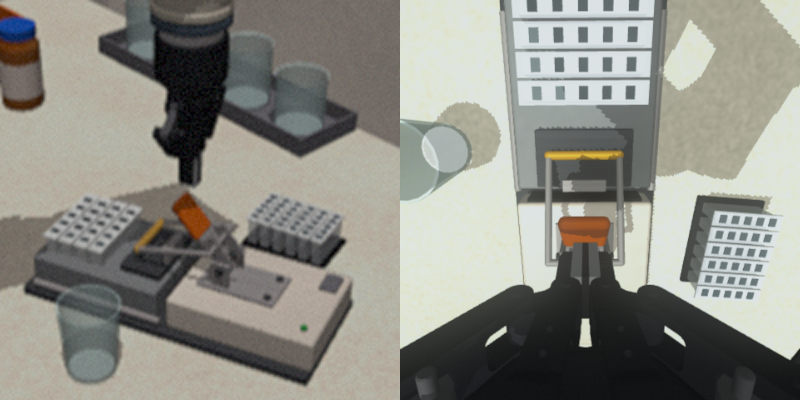

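The bar at (583,155) in the wrist half lies beyond the lip at (585,185), so the loop is down behind the keeper. Next I go around to the carriage side of the lever and sweep it upright.

Request:
{"api": "apply_moves", "payload": {"motion": "-1 0.03 0 0 0; -1 0.043 0 0 0; -1 0.043 0 0.02 0; -1 0.043 0 0.045 0; -1 0.043 0 0.045 0; -1 0.036 0 0.044 0; -1 0.029 0 0.042 0; -1 0.023 0 0.040 0; -1 0.017 0 0.037 0; -1 0.012 0 0.035 0; -1 0.007 0 0.032 0; -1 0.003 0 0.030 0; -1 -0.001 0 0.029 0; -1 -0.005 0 0.028 0; -1 -0.009 0 0.027 0; -1 -0.014 0 0.025 0; -1 -0.019 0 0.023 0; -1 -0.024 0 0.022 0; -1 -0.028 0 0.021 0; -1 -0.028 0 0.021 0"}}

```text
clock: 7.03
eef_pos: [518.7, -69.6, 311.7]
tcp_rot: [-3.142, 0.0, 1.947]
contact_force: [-0.4, -0.7, -0.2]
opening: 0.0
```

```bash
python3 look.py l3
```

```text
[518.6899354  -69.57825929 311.73963277] [-0.44433074 -0.65153964 -0.16050862] 7.0333
loop_bar [(0.7, [496.9, -19.2, 63.5]), (0.89, [497.9, -25.4, 65.1])]
keeper [(0.88, [499.7, -20.2, 62.9]), (0.97, [501.3, -18.7, 69.9])]
lever_pad [(0.71, [523.0, -76.2, 142.6])]
loop_hinge [(0.71, [525.1, -98.2, 99.3])]
```

View pics/l3.png

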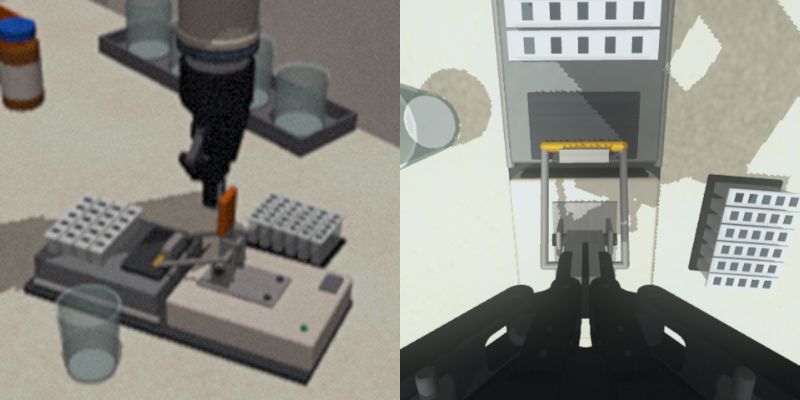

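Lever is upright at (228,210) in the side half, and the bar at (583,147) sits against the lip. Continuing over and down.

Request:
{"api": "apply_moves", "payload": {"motion": "-1 -0.010 0 -0.001 0; -1 -0.019 0 -0.002 0; -1 -0.024 0 -0.002 0; -1 -0.030 0 -0.002 0; -1 -0.035 0 0 0; -1 -0.039 0 0.002 0; -1 -0.046 0 0.005 0; -1 -0.052 0 0.009 0; -1 -0.057 0 0.013 0; -1 -0.062 0 0.018 0; -1 -0.067 0 0.023 0; -1 -0.071 0 0.029 0; -1 -0.074 0 0.035 0; -1 -0.077 0 0.042 0; -1 -0.079 0 0.049 0; -1 -0.080 0 0.055 0; -1 -0.080 0 0.057 0; -1 -0.080 0 0.058 0; -1 -0.080 0 0.058 0; -1 -0.080 0 0.058 0"}}

```text
clock: 9.2
eef_pos: [548.1, -143.2, 256.9]
tcp_rot: [3.141, 0.001, 1.948]
contact_force: [-13.1, 3.5, 41.9]
opening: 0.004
```

```bash
python3 look.py l4
```

```text
[ 548.06045431 -143.19761881  256.88711235] [-13.07708705   3.53775184  41.86556688] 9.2
loop_bar [(0.75, [501.3, -26.7, 64.9]), (0.75, [499.2, -30.4, 63.3])]
keeper [(0.66, [503.5, -30.1, 62.0]), (0.74, [500.7, -23.1, 64.9])]
lever_pad [(0.6, [549.3, -148.5, 83.3])]
loop_hinge [(0.45, [529.2, -112.8, 63.8])]
```

View pics/l4.png

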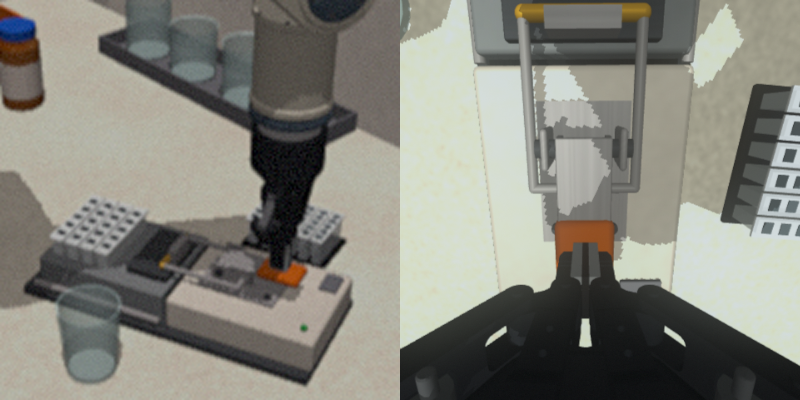

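The lever is flat, with the grip under the fingers at (585,245) in the wrist half. The gap between carriage and chamber is shut. Now I retreat straight up.

Request:
{"api": "apply_moves", "payload": {"motion": "-1 0 0 -0.01 0; -1 0 0 -0.03 0; -1 0 0 -0.06 0; -1 0 0 -0.09 0; -1 0 0 -0.12 0; -1 0 0 -0.15 0; -1 0 0 -0.15 0; -1 0 0 -0.15 0; -1 0 0 -0.15 0; -1 0 0 -0.15 0"}}

```text
clock: 10.53
eef_pos: [547.4, -143.0, 402.1]
tcp_rot: [-3.14, -0.001, 1.948]
contact_force: [0.0, 0.9, -0.6]
opening: -0.001
```

```bash
python3 look.py l5
python3 - <<'E'
from h import *
grab_frame("scene")
for q in ("rack_a_mid","beaker_a_mid","beaker_b_mid","buffer_mid"): print(q,[(x["conf"],x["point"]) for x in spotter.place_of(q,"scene")[:1]])
E
```

```text
[ 547.42928866 -143.04270684  402.07099289] [ 0.00322083  0.88061566 -0.56600335] 10.5333
loop_bar [(0.51, [502.1, -28.0, 63.6]), (0.65, [500.1, -29.1, 64.6])]
keeper [(0.83, [502.9, -25.1, 63.9]), (0.65, [501.3, -27.4, 65.1])]
lever_pad [(0.58, [555.7, -150.3, 80.6]), (0.79, [547.2, -152.2, 82.7])]
loop_hinge [(0.75, [530.0, -111.0, 67.4])]
rack_a_mid [(0.73, [681.6, -46.4, 21.1])]
beaker_a_mid [(0.74, [500.4, -25.2, 65.4])]
beaker_b_mid [(0.88, [685.6, -399.0, 57.3])]
buffer_mid [(0.74, [486.7, 485.1, 75.6])]
```

View pics/l5.png

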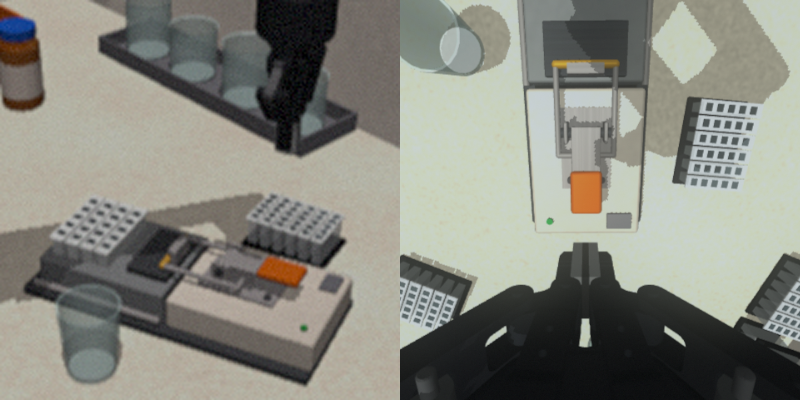

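The lever stays flat, with the grip at (586,192) in the wrist half. The bar at (585,63) is hooked behind the lip, the carriage is shut and the bystanders have not moved. Handing in.

Run:
```python
from h import *
print(r.sign_off())
```

```text
the job is handed in; nothing more can be done
None
```

The latch is closed and the job is handed in at about 10.7 s on the robot's clock; no verdict is reported. I tipped the loop over with the shut fingertips, so its bar fell behind the keeper lip. I then swept the lever from the carriage side up over upright and pressed it flat, reading about 44 N at the wrist at the stop, and retreated straight up.

**Latch after letting go:**
- **Lever:** it stayed flat. The pad read about 81–83 mm high, against 84 mm when flat.
- **Bar:** it read within about 4 mm of the hooked place, which is about as fine as the detector gets.
- **Carriage:** the gap to the chamber looks shut in the pictures. I did not measure it to the 2.5 mm limit.
- **Robot:** it was clear of everything, with about 1 N of sensor noise at the wrist.

**Bystanders:**
- **Measured:** rack A, the large beaker and the buffer bottle read where they were at the start, to within about 4 mm.
- **Small beaker:** the last scene-camera reading for it was false, because it landed on the keeper. The side picture shows the beaker standing where it was.
- **Not measured again:** rack B was never queried by name and the amber jar was not re-measured. The arm never went near the jar. Rack B was not tracked.

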